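# Index a circuit-board holder's sliding rail one notch for the next board

## Task

Set the circuit-board holder for the board lying in the walled tray (not the one on the flat foam sheet): its sliding rail stands one notch off, too narrow for a wide board or too wide for a narrow one. Flip the cam lever up to unlock the rail, pull the black index knob up, slide the rail one notch the way that suits the board and let the knob spring fully home in that hole, then flip the cam lever fully down again to lock it. Do not load the board; leave the boards and everything else on the bench where they are.

Things in the scene. Friction and masses are not known exactly. Their poses are not given: they have to be found in the camera images.
- holder: Board holder: fixed open frame 355 mm (y) x 215 mm (x), end plates 34 mm high, two steel guide bars along y (tops 30 mm high) at x = -80 and +80 mm. Origin at bench level under its middle; x points away from the robot, y to its left, turned up to 13 degrees. A fixed rail (190 mm along x, 60 mm high) has its inner face at y = -130 mm; the sliding rail stands parallel to it, towards +y.
- rail (a joint): Slide of the sliding rail along the holder's y, in m: 0 where it starts (127 mm between the rails), +0.025 one notch wider (152 mm, for the 150 mm board), -0.025 one notch narrower (102 mm, for the 100 mm board). About 0.8 mm of play in a hole. With lever up and knob pulled it slides with 2 to 4 N; with the lever down it is clamped against some 70 N.
- rail_face (a point): Middle of the inner face of the sliding rail (190 mm along x, 10 mm thick, top 60 mm above the bench), 55 mm above the bench; at y = -3 mm in the holder's frame when rail = 0. Its saddles reach 98 mm from here towards +y.
- plunger (a joint): Travel of the spring index knob straight up, in m: 0 fully home, stop at 0.012; its pin is clear of the 7 mm deep hole from about 0.008. It takes 8 N to start and 12 N at the top. Holes are 25 mm apart along the holder's y. Let go between holes it stands at 0.007; within 3 mm of a hole's middle it drops in by itself.
- knob_grip (a point): Where to grip the index knob: centre of an upright round black knob 31 mm in diameter, 30 mm high. This point is 88 mm above the bench when home (knob underside 72 mm, top 102 mm; below it a 19 mm plunger body, saddle top 50 mm). It moves with the rail; at x = -80, y = 65 mm in the holder's frame when rail = 0.
- cam_lever (a joint): Angle of the cam lever, in rad: 0 fully down (rail clamped), stop at 1.75 (just past upright); it turns about the holder's +y axis through lever_pivot and stays where it is left. The clamp is free from about 1.05 rad up; below that the cam bites: 6 to 10 N on the handle going down, about 6 N going up.
- lever_pivot (a point): Pivot of the cam lever, fixed to the sliding rail: x = 80, y = 65 mm in the holder's frame when rail = 0, 55 mm above the bench (the pin itself sinks 2 mm as the cam is freed).
- lever_grip (a point): Where to grip the cam lever: middle of its black handle, 18 mm wide (along the holder's y), 11 mm thick, 56 mm long. With the lever down it is 80 mm from the pivot towards the holder's -x and 8 mm above it (63 mm above the bench, only the bench beneath); it swings up and over the pivot. The lever ends 27 mm beyond this point.
- tray: Job tray: black open tray 225 x 200 mm, walls 28 mm high and 5 mm thick, floor 5 mm, fixed; origin at the middle of its underside. The board lying in it is the next job. Stands left or right of the holder.
- foam: Flat grey foam sheet 220 x 190 x 5 mm, no walls, fixed, on the other side of the holder from the tray; the board on it is not wanted now. Origin at the middle of its underside.
- board_wide: The wide loose circuit board, green, 170 mm (its x) x 150 mm (its y), 2 mm thick with parts up to 14 mm high; origin at the middle of its underside. Needs the rails one notch wider (rail = +0.025). Lies in the tray or on the foam.
- board_narrow: The narrow loose circuit board, green, 170 mm (its x) x 100 mm (its y), 2 mm thick with parts up to 14 mm high; origin at the middle of its underside. Needs the rails one notch narrower (rail = -0.025). Lies in the tray or on the foam.
- esd_brush: loose bystander: wooden-handled brush 170 mm long, lying between the robot and the holder; origin at the middle of its underside, its length along x
- caliper: loose bystander: steel caliper 210 mm long, up to 14 mm high, lying just beyond the holder's far side; origin at the middle of its underside, its length along x
- dispenser: loose bystander: white pump bottle 68 mm in diameter, 130 mm high; origin at the middle of its underside
- paste_jar: loose bystander: grey screw jar 68 mm in diameter, 75 mm high; origin at the middle of its underside
- driver: loose bystander: screwdriver 190 mm long, 26 mm thick, lying beside the holder's fixed-rail end; origin at the middle of its underside, its length along x

How it is judged (in metres and radians):
On the way, in this order (a step that is already met when the one before it is completed fails the run):
1. the cam lever is flipped up (above 1.2 rad), the rail unlocked (value of joint cam_lever above 1.2 rad), for 0.2 s.
2. the index knob is pulled up clear of its hole (more than 7 mm) with the lever up (value of joint plunger above 0.007 m and value of joint cam_lever above 1 rad), for 0.2 s.
3. with the lever still up, the rail is one notch over on the side that suits the board in the tray (within 2 mm) and the knob is home (within 1.5 mm) (((horizontal distance between board_wide and tray below 0.08 m and value of joint rail between 0.023 and 0.027 m) or (horizontal distance between board_narrow and tray below 0.08 m and value of joint rail between -0.027 and -0.023 m)) and value of joint plunger below 0.0015 m and value of joint cam_lever above 1 rad), for 0.3 s.
At the end, for the whole second after the job is handed in: the sliding rail at rest within 2 mm of the notch for the board in the tray (+25 mm for the wide board, -25 mm for the narrow one), the index knob home within 1.5 mm, and the cam lever fully down (below 0.1 rad) (((horizontal distance between board_wide and tray below 0.08 m and value of joint rail between 0.023 and 0.027 m) or (horizontal distance between board_narrow and tray below 0.08 m and value of joint rail between -0.027 and -0.023 m)) and value of joint plunger below 0.0015 m and value of joint cam_lever below 0.1 rad and velocity of joint rail between -0.01 and 0.01 m/s); the robot touches nothing.
It fails at once if a circuit board moved more than 15 mm (distance of any of board_wide, board_narrow from where it was at the start of the episode above 0.015 m).
It fails at once if another loose thing on the bench moved more than 30 mm (distance of any of esd_brush, caliper, dispenser, paste_jar, driver from where it was at the start of the episode above 0.03 m).
It also fails if it takes over 64 s, if anything falls off the work surface, if the arm or the gripper's body presses on something with over 40 N, if the wrist force passes 120 N, or if a joint passes its speed limit or range.

## Robot

A 6-joint arm with a two-finger parallel gripper is mounted at the origin on the work surface. World frame = base frame: x ahead of the robot, y to its left, z up, the work surface at z = 0. Lengths are in mm, angles in degrees, forces in N, time in s.
With the tool pointing down it reaches from about 300 to 850 mm from the base axis. Payload 4.2 kg.
Tool frame: the origin (TCP) lies midway between the tips of the shut fingers; the grasp point (between the pads) lies 19 mm behind it (env.tcp_to_grasp is the distance from the TCP to the grasp point, in mm); z points along the fingers, x is the direction in which the jaws open and shut, and the axes are right-handed (so a half turn about z gives the same grasp; the last joint's range is limited). The gripper opens to 91 mm and grips with 3 to 60 N. Pads are 32 mm wide; open, the fingers measure 118 mm over their backs; the gripper's body (76 mm by 178 mm) begins 60 mm behind the grasp point.
Start: joints at [75.287, 18.312, 89.639, -0, 72.044, -1.146], TCP at [134.892, 558.97, 213.976] pointing down, gripper open.
Joint ranges: [-177.97, 177.97], [-48.28, 115.42], [12.27, 149.76], [-77.06, 257.06], [2.81, 150.46], [-146.56, 146.56]. Speed limits (degrees/s): [147.25, 147.25, 180, 180, 180, 180].

## Interface

Orientations are given as [roll, pitch, yaw] about the fixed x, y, z axes, in that order (R = Rz(yaw) Ry(pitch) Rx(roll)).
In Python, from workcell import env gives the robot as it stands.
- The arm moves only by the tool drive_tool, never from a script. Its argument "motion" is a list of rows, each a list of 2 entries, a list of its own where there are three numbers: the shift along the world's x, y, z in m, then the turn, a rotation vector about the world's x, y, z in rad. In form: [[[dx, dy, dz], [wx, wy, wz]], ...]. A call has exactly 10 rows; each row shifts and turns the commanded pose from where the row before left it; what a row does not reach is not made up. A row lasts 1/12 s, in which the tool goes at most 41.7 mm and 7.16 degrees, less where a joint would pass 70% of its speed; a pose out of reach is approached as far as the arm can. A call is refused whole if a number of a shift passes 0.0417 or a number of a turn 0.125, either way. A call with a gripper value outside its range is refused whole. "claw" is the opening, from 0 (shut) to 1 (fully open), set as the call begins (left out, the last holds). The fingers move at their own pace and stop on an object; "force" is the grip in N (left out, the last holds). Time passes only in rows, so rows that do not move let the fingers close, or fill a call up. It gives the time, the measured TCP pose, the force and the opening at its end, in the units of the state.
- env.state(): the state, without advancing time (a new reading comes with each control period).
- env.grab_frame(name): name is "side" or "top"; returns the picture (384x512x3 uint8, red, green, blue); there is no depth.
- env.camera_params(name): a dict with "fov_y" (degrees; the focal length in pixels is half the picture's height over the tangent of half this angle, whatever the lens; pixels are square), "cx", "cy" (the principal point, pixels), "k1" (the pictures are not rectified: a ray, as slopes to the right and down, at radius r is drawn at 1 + k1 r^2 times it, then the intrinsics apply), "pose" (4x4, takes a point from camera to world coordinates). Camera axes: x right, y down, z forward; pixel columns grow to the right and rows downward; lengths in mm; the calibration is good to about 2 mm. A picture is of the moment at which its call begins. camera_params takes no time and is no camera call.
- env.job_done(): hands the job in, once; it reports no verdict.
The state is a dict: "time_s": time; "qpos": joint angles; "qvel": joint speeds; "effort": joint torques, N m; "ee_pos": TCP position; "ee_rot": TCP orientation; "force": force on the tool from outside, world axes, zero at the start; "torque": the same for the moment, N m; "gripper_width": finger opening in mm.
Only numpy, scipy, OpenCV 4.12 (cv2) and the standard library are available. Lean on these libraries where they do the work, as an engineer would, in place of code of your own. Each camera call takes 0.05 s, during which the arm holds its last target.

## Working session

There is one attempt and no reset: what is moved stays moved. The work goes in short steps, Python scripts to look and compute and a tool call to move; the robot and the scene stay as the last step left them, time stands still between calls to the robot, and variables do not carry over. Pictures are saved under pics/ and viewed, and the job is handed in when it is done.

Besides the shell and the picture viewer there is one more tool, called after "Call:" as name(argument=value, ...), one argument or row to a line, values as JSON. drive_tool: Moves the arm, as the interface text tells. Its arguments: {"type":"object","properties":{"motion":{"type":"array","items":{"type":"array"}},"claw":{"type":"number"},"force":{"type":"number"}},"required":["motion"]}

```bash
mkdir -p pics; ls
python3 - <<'E'
from workcell import env
import cv2
for n in("side","top"):
    f=env.grab_frame(n); cv2.imwrite(f"pics/{n}0.png",cv2.cvtColor(f,cv2.COLOR_RGB2BGR)); print(env.camera_params(n))
print(env.state())
E
```

```text
pics
{'fov_y': 47.07902329787139, 'cx': 255.85174152365389, 'cy': 196.25129009028603, 'k1': -0.10511109468482246, 'pose': array([[ 9.90882659e-01, -9.00263360e-02,  1.00233799e-01,
         3.99509079e+02],
       [-1.32400398e-01, -5.12994419e-01,  8.48119603e-01,
        -1.05624334e+03],
       [-2.49337207e-02, -8.53658002e-01, -5.20236797e-01,
         7.41894956e+02],
       [ 0.00000000e+00,  0.00000000e+00,  0.00000000e+00,
         1.00000000e+00]])}
{'fov_y': 46.00258350428795, 'cx': 259.23254339749496, 'cy': 199.5290057895224, 'k1': -0.14971903508410808, 'pose': array([[-2.04268779e-02, -9.88824265e-01,  1.47679772e-01,
         3.19389258e+02],
       [-9.99676962e-01,  2.24348358e-02,  1.19436177e-02,
        -1.31898395e+01],
       [-1.51233105e-02, -1.47388095e-01, -9.88963111e-01,
         1.42092155e+03],
       [ 0.00000000e+00,  0.00000000e+00,  0.00000000e+00,
         1.00000000e+00]])}
{'time_s': 0.1, 'qpos': array([ 7.52880636e+01,  1.83465081e+01,  8.96988837e+01,  1.65312568e-03,
        7.20443656e+01, -1.14556319e+00]), 'qvel': array([-0.06960553, -0.0895204 , -0.0825026 ,  0.01322281, -0.03004125,
        0.08280079]), 'effort': array([-5.94870053e-04, -4.13334632e+01, -2.32510275e+01,  7.28288549e-02,
        4.20979725e-02, -4.00749173e-05]), 'ee_pos': array([134.75082226, 558.5230713 , 213.22270314]), 'ee_rot': array([-1.79996634e+02,  8.97080253e-02,  7.64331186e+01]), 'force': array([0.2796859 , 0.51792057, 0.56014615]), 'torque': array([ 0.03169166, -0.01178463, -0.00618232]), 'gripper_width': 91.61532797333973}
```

View pics/side0.png

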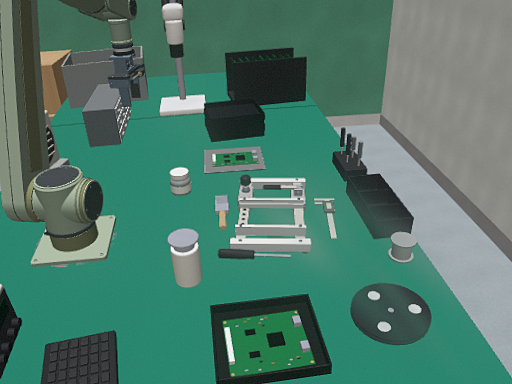

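View pics/top0.png

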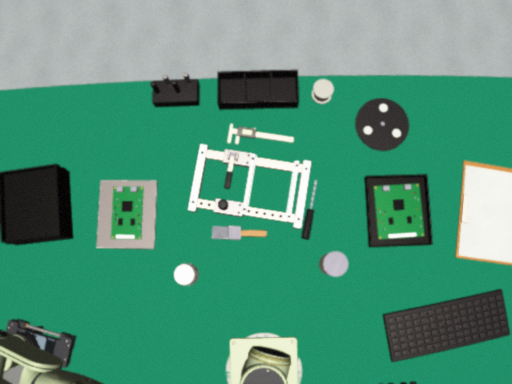

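The board in the tray looks nearly square (the wide one) and the one on the foam is narrow. I'll measure to confirm.

```bash
cat > h.py <<'E'
import numpy as np, cv2
from workcell import env
def cam(n):
    p=env.camera_params(n); f=192/np.tan(np.radians(p["fov_y"]/2)); return p,f
def ray(n,u,v):
    p,f=cam(n); d=np.array([(u-p["cx"])/f,(v-p["cy"])/f]); s=d.copy()
    for _ in range(20): s=d/(1+p["k1"]*(s@s))
    T=p["pose"]; return T[:3,3], T[:3,:3]@np.array([s[0],s[1],1.])
def onz(n,u,v,z):
    o,d=ray(n,u,v); return o+d*(z-o[2])/d[2]
def tri(u1,v1,u2,v2):
    a,d=ray("side",u1,v1); b,e=ray("top",u2,v2)
    A=np.c_[d,-e]; t=np.linalg.lstsq(A,b-a,rcond=None)[0]; p,q=a+d*t[0],b+e*t[1]
    return (p+q)/2, np.linalg.norm(p-q)
def proj(n,X):
    p,f=cam(n); T=p["pose"]; c=T[:3,:3].T@(np.asarray(X,float)-T[:3,3]); s=c[:2]/c[2]; s=s*(1+p["k1"]*(s@s)); return s*f+[p["cx"],p["cy"]]
def crop(n,u0,u1,v0,v1,k,name):
    f=env.grab_frame(n); c=cv2.cvtColor(f,cv2.COLOR_RGB2BGR)[v0:v1,u0:u1]
    cv2.imwrite("pics/"+name,cv2.resize(c,None,fx=k,fy=k,interpolation=cv2.INTER_CUBIC))
E
python3 - <<'E'
from h import *
a=cv2.imread("pics/top0.png"); b=cv2.imread("pics/side0.png")
cv2.imwrite("pics/topc.png",cv2.resize(a[135:240,180:330],None,fx=5,fy=5,interpolation=cv2.INTER_CUBIC))
cv2.imwrite("pics/sidec.png",cv2.resize(b[165:265,205:345],None,fx=5,fy=5,interpolation=cv2.INTER_CUBIC))
# board sizes
hsv=cv2.cvtColor(a,cv2.COLOR_BGR2HSV)
for (u0,u1,v0,v1) in((100,155,182,245),(370,428,178,244)):
    c=hsv[v0:v1,u0:u1]; print(c[30,10])
    m=((c[...,1]>110)&(c[...,0]>40)&(c[...,0]<80)&(c[...,2]>50)).astype('uint8')
    cs=max(cv2.findContours(cv2.morphologyEx(m,cv2.MORPH_CLOSE,np.ones((9,9))),0,2)[0],key=cv2.contourArea)
    box=cv2.boxPoints(cv2.minAreaRect(cs))+[u0,v0]; P=[onz("top",*q,8)[:2] for q in box]
    print(np.round(box),np.linalg.norm(P[0]-P[1]),np.linalg.norm(P[1]-P[2]),np.mean(P,0))
E
```

```text
[ 17  24 173]
[[111. 237.]
 [113. 186.]
 [142. 187.]
 [140. 238.]] 165.53037268844716 97.50165599581669 [500.21907392 429.27967973]
[ 64 142 154]
[[368. 186.]
 [419. 177.]
 [430. 235.]
 [378. 244.]] 173.7349338758278 188.09371184219566 [ 485.77527062 -439.40256029]
```

View pics/topc.png

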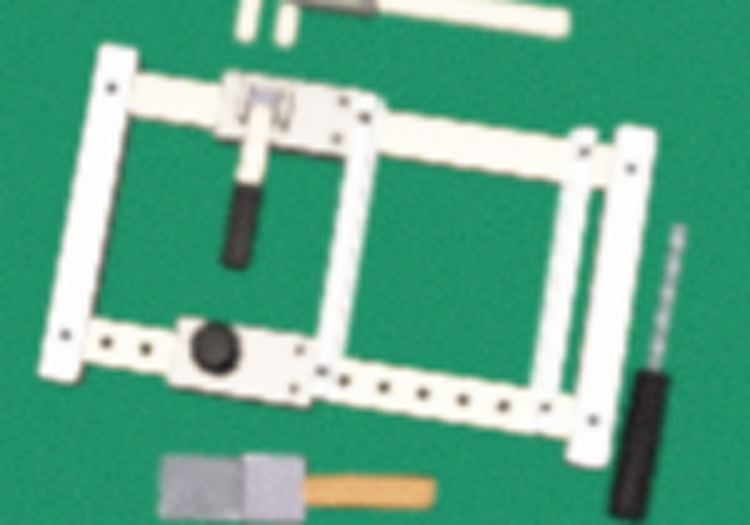

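View pics/sidec.png

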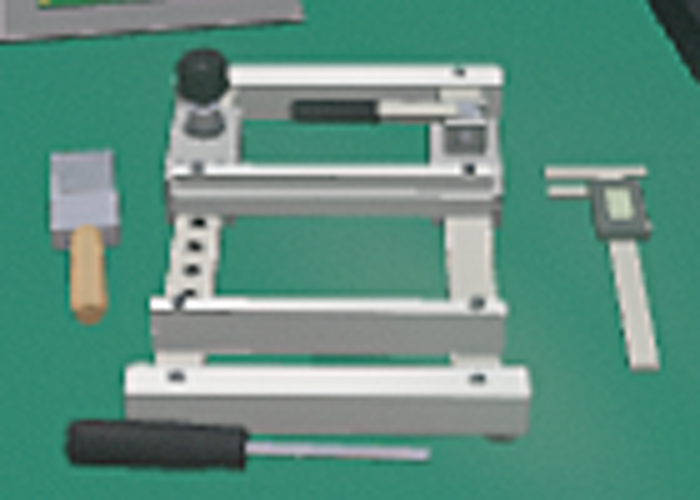

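Foam board measures 97.5×165.5 mm, so it is the narrow one. The tray therefore holds the wide board and the rail goes +25 mm. In the top crop (5×, offset 180,135) the knob is at (215,348) and the handle spans (247,185) to (235,268). Next I'll compute the holder pose.

Run:
```python
from h import *
a=cv2.imread("pics/top0.png"); g=cv2.cvtColor(a,cv2.COLOR_BGR2HSV)
T=lambda x,y:(180+(x+.5)/5-.5,135+(y+.5)/5-.5)
C=[onz("top",*T(*q),34)[:2] for q in((98,43),(38,376),(607,467),(656,128))]
C=np.array(C); print(C.round(1))
print("sides",[np.linalg.norm(C[i]-C[(i+1)%4]).round(1) for i in range(4)])
ctr=C.mean(0); yv=(C[0]+C[1]-C[2]-C[3]); yaw=np.arctan2(-yv[0],yv[1]); xv=C[0]+C[3]-C[1]-C[2]; yx=np.arctan2(xv[1],xv[0])
print("ctr",ctr,"yaw",np.degrees(yaw),np.degrees(yx))
# dark blobs refine
def blob(img,u0,u1,v0,v1,th=70):
    c=img[v0:v1,u0:u1].max(2); m=(c<th).astype('uint8')
    n,l,s,ce=cv2.connectedComponentsWithStats(m); 
    for i in range(1,n):
        if s[i,4]>15:
            r=cv2.minAreaRect(np.argwhere(l==i)[:,::-1].astype('float32')); print(s[i],ce[i]+[u0,v0],r[2],r[1])
blob(a,214,235,195,215); blob(a,220,236,168,192)
b=cv2.imread("pics/side0.png"); blob(b,238,252,172,188); blob(b,260,284,180,192)
k=onz("top",*T(215,348),100); print("knob",k)
h=onz("top",*T(241,226),68); print("handle",h, onz("top",*T(247,185),69),onz("top",*T(235,268),69))
for yw in (yaw,yx):
    R=np.array([[np.cos(yw),-np.sin(yw)],[np.sin(yw),np.cos(yw)]])
    print("pred knob",ctr+R@[-80,65],"piv",ctr+R@[80,65],"grip",ctr+R@[0,65])
print(tri(205+203/5,165+75/5,*T(215,348)))
```

```text
[[ 712.   190.9]
 [ 499.3  228.2]
 [ 435.1 -123. ]
 [ 647.9 -161.2]]
sides [np.float64(216.0), np.float64(357.0), np.float64(216.1), np.float64(357.8)]
ctr [573.5783773   33.72367684] yaw -10.33939124670671 -10.068848537362197
[ 5  5  7 15 56] [227.91071429 179.10714286] 11.309932708740234 (4.3145551681518555, 14.904827117919922)
[ 3  3 10 11 69] [245.08695652 180.36231884] 0.0 (9.0, 10.0)
[ 4  5 17  4 51] [272.39215686 186.47058824] 0.0 (16.0, 3.0)
knob [505.14245504 111.28719004 100.        ]
handle [584.43431289  97.78618165  68.        ] [609.6821858   93.79477539  69.        ] [558.32942285 101.60648332  69.        ]
pred knob [506.54353613 112.02648693] piv [663.94543656  83.30991084] grip [585.24448634  97.66819889]
pred knob [506.17454982 111.70908599] piv [663.71029071  83.73605716] grip [584.94242026  97.72257158]
(array([507.37526581, 112.59763176,  86.09027153]), np.float64(0.5482026304819739))
```

Predicted and measured points agree to about 1 mm: yaw is about -10.2°, knob at (506,112), lever grip at (585,98), pivot at (664,83.5). The frame measures 216×357. Moving above the lever.

Call:
drive_tool(
  motion=[
    [[0.0225,-0.023,0],[0,0,0.006]],
    [[0.0225,-0.023,0],[0,0,0.006]],
    [[0.0225,-0.023,0],[0,0,0.006]],
    [[0.0225,-0.023,0],[0,0,0.006]],
    [[0.0225,-0.023,0],[0,0,0.006]],
    [[0.0225,-0.023,0],[0,0,0.006]],
    [[0.0225,-0.023,0],[0,0,0.006]],
    [[0.0225,-0.023,0],[0,0,0.006]],
    [[0.0225,-0.023,0],[0,0,0.006]],
    [[0.0225,-0.023,0],[0,0,0.006]],
  ],
  claw=0.45,
  force=25,
)

```text
time_s: 0.93
ee_pos: [360.5, 327.5, 213.7]
ee_rot: [-180.0, 0.0, 79.9]
force: [0.0, -0.6, -0.3]
gripper_width: 41.5
```

Call:
drive_tool(
  motion=[
    [[0.0225,-0.023,0],[0,0,0]],
    [[0.0225,-0.023,0],[0,0,0]],
    [[0.0225,-0.023,0],[0,0,0]],
    [[0.0225,-0.023,0],[0,0,0]],
    [[0.0225,-0.023,0],[0,0,0]],
    [[0.0225,-0.023,0],[0,0,0]],
    [[0.0225,-0.023,0],[0,0,0]],
    [[0.0225,-0.023,0],[0,0,0]],
    [[0.0225,-0.023,0],[0,0,0]],
    [[0.0225,-0.023,0],[0,0,0]],
  ],
)

```text
time_s: 1.77
ee_pos: [585.5, 97.6, 213.5]
ee_rot: [-179.9, 0.0, 79.9]
force: [0.0, -0.5, 0.9]
gripper_width: 40.8
```

Call:
drive_tool(
  motion=[
    [[0,0,-0.025],[0,0,0]],
    [[0,0,-0.03],[0,0,0]],
    [[0,0,-0.03],[0,0,0]],
    [[0,0,-0.03],[0,0,0]],
    [[0,0,-0.02],[0,0,0]],
    [[0,0,-0.012],[0,0,0]],
    [[0,0,-0.008],[0,0,0]],
    [[0,0,-0.007],[0,0,0]],
    [[0,0,-0.007],[0,0,0]],
    [[0,0,0],[0,0,0]],
  ],
)

```text
time_s: 2.6
ee_pos: [584.4, 98.9, 44.1]
ee_rot: [-179.9, 0.0, 79.9]
force: [-0.3, -0.2, -0.1]
gripper_width: 41.3
```

Run:
```python
from h import *
crop("side",205,345,150,265,5,"s1.png")
```

```text
(no output)
```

View pics/s1.png

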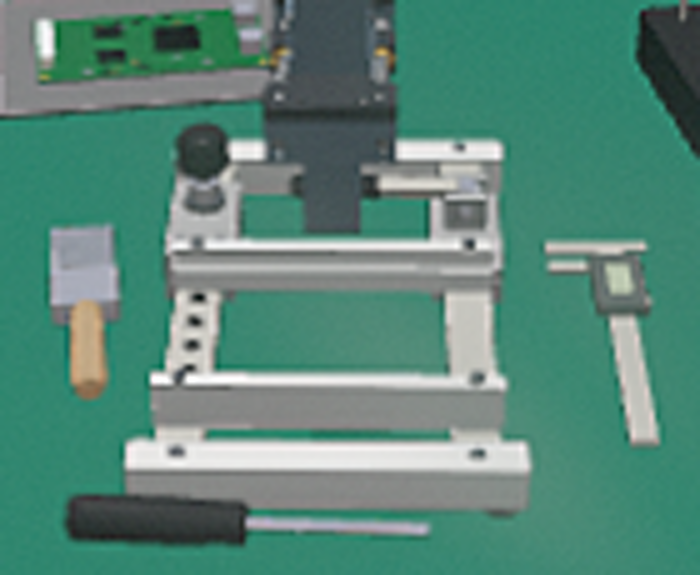

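The near finger straddles the handle, with its pad around crop (335,190) and handle visible on both sides. No contact yet. Closing.

Call:
drive_tool(
  motion=[
    [[0,0,0],[0,0,0]],
    [[0,0,0],[0,0,0]],
    [[0,0,0],[0,0,0]],
    [[0,0,0],[0,0,0]],
    [[0,0,0],[0,0,0]],
    [[0,0,0],[0,0,0]],
    [[0,0,0],[0,0,0]],
    [[0,0,0],[0,0,0]],
    [[0,0,0],[0,0,0]],
    [[0,0,0],[0,0,0]],
  ],
  claw=0.1,
  force=25,
)

```text
time_s: 3.48
ee_pos: [584.8, 97.2, 45.4]
ee_rot: [180.0, 0.1, 79.9]
force: [-0.7, -6.8, 1.1]
gripper_width: 17.8
```

Run:
```python
import numpy as np
t=np.linspace(0,1.5,21)
x=-80*np.cos(t)+8*np.sin(t); z=80*np.sin(t)+8*np.cos(t)
X=np.array([np.cos(np.radians(10.2)),-np.sin(np.radians(10.2))])
for d,e in zip(np.diff(x),np.diff(z)): print("[[%.4f, %.4f, %.4f], [0, 0, 0]],"%(*(d*X/1000),e/1000))
```

```text
[[0.0008, -0.0001, 0.0060], [0, 0, 0]],
[[0.0012, -0.0002, 0.0059], [0, 0, 0]],
[[0.0017, -0.0003, 0.0058], [0, 0, 0]],
[[0.0021, -0.0004, 0.0056], [0, 0, 0]],
[[0.0025, -0.0005, 0.0055], [0, 0, 0]],
[[0.0029, -0.0005, 0.0053], [0, 0, 0]],
[[0.0033, -0.0006, 0.0050], [0, 0, 0]],
[[0.0036, -0.0007, 0.0048], [0, 0, 0]],
[[0.0040, -0.0007, 0.0045], [0, 0, 0]],
[[0.0043, -0.0008, 0.0041], [0, 0, 0]],
[[0.0046, -0.0008, 0.0038], [0, 0, 0]],
[[0.0049, -0.0009, 0.0034], [0, 0, 0]],
[[0.0051, -0.0009, 0.0031], [0, 0, 0]],
[[0.0053, -0.0010, 0.0027], [0, 0, 0]],
[[0.0055, -0.0010, 0.0023], [0, 0, 0]],
[[0.0057, -0.0010, 0.0018], [0, 0, 0]],
[[0.0058, -0.0010, 0.0014], [0, 0, 0]],
[[0.0059, -0.0011, 0.0010], [0, 0, 0]],
[[0.0059, -0.0011, 0.0005], [0, 0, 0]],
[[0.0059, -0.0011, 0.0001], [0, 0, 0]],
```

Call:
drive_tool(
  motion=[
    [[0.0008,-0.0001,0.006],[0,0,0]],
    [[0.0012,-0.0002,0.0059],[0,0,0]],
    [[0.0017,-0.0003,0.0058],[0,0,0]],
    [[0.0021,-0.0004,0.0056],[0,0,0]],
    [[0.0025,-0.0005,0.0055],[0,0,0]],
    [[0.0029,-0.0005,0.0053],[0,0,0]],
    [[0.0033,-0.0006,0.005],[0,0,0]],
    [[0.0036,-0.0007,0.0048],[0,0,0]],
    [[0.004,-0.0007,0.0045],[0,0,0]],
    [[0.0043,-0.0008,0.0041],[0,0,0]],
  ],
)

```text
time_s: 4.32
ee_pos: [608.5, 93.4, 97.3]
ee_rot: [-179.6, 0.2, 79.9]
force: [-4.9, -2.5, -4.3]
gripper_width: 18.0
```

Call:
drive_tool(
  motion=[
    [[0.0046,-0.0008,0.0038],[0,0,0]],
    [[0.0049,-0.0009,0.0034],[0,0,0]],
    [[0.0051,-0.0009,0.0031],[0,0,0]],
    [[0.0053,-0.001,0.0027],[0,0,0]],
    [[0.0055,-0.001,0.0023],[0,0,0]],
    [[0.0057,-0.001,0.0018],[0,0,0]],
    [[0.0058,-0.001,0.0014],[0,0,0]],
    [[0.0059,-0.0011,0.001],[0,0,0]],
    [[0.0059,-0.0011,0.0005],[0,0,0]],
    [[0.0059,-0.0011,0.0001],[0,0,0]],
  ],
)

```text
time_s: 5.15
ee_pos: [664.8, 83.3, 120.3]
ee_rot: [-179.9, 0.1, 79.9]
force: [-7.0, -4.3, 8.2]
gripper_width: 17.3
```

Run:
```python
from h import *
crop("side",205,345,150,265,5,"s2.png")
```

```text
(no output)
```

View pics/s2.png

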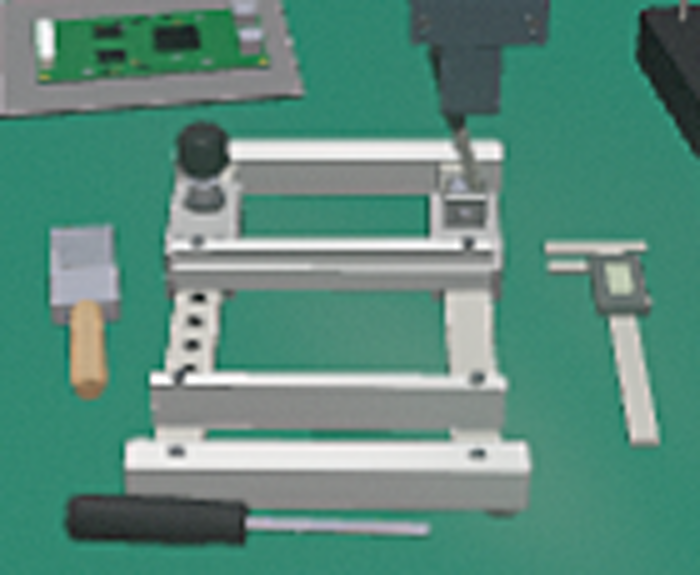

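The lever is up but leans back about 15–20° (pivot at crop (478,188), handle top near (435,50)). The pads slipped a bit, so I'll push it further.

Call:
drive_tool(
  motion=[
    [[0.004,-0.0007,0],[0,0,0]],
    [[0.004,-0.0007,0],[0,0,0]],
    [[0.004,-0.0007,-0.0005],[0,0,0]],
    [[0.003,-0.0005,-0.0005],[0,0,0]],
    [[0.003,-0.0005,-0.001],[0,0,0]],
    [[0.002,-0.0004,0],[0,0,0]],
    [[0,0,0],[0,0,0]],
    [[0,0,0],[0,0,0]],
    [[0,0,0],[0,0,0]],
    [[0,0,0],[0,0,0]],
  ],
)

```text
time_s: 6.03
ee_pos: [686.0, 79.5, 118.7]
ee_rot: [179.9, 0.1, 79.9]
force: [-4.1, -5.4, 5.5]
gripper_width: 18.0
```

Call:
drive_tool(
  motion=[
    [[0,0,0],[0,0,0]],
    [[0,0,0],[0,0,0]],
    [[0,0,0],[0,0,0]],
    [[0,0,0.01],[0,0,0]],
    [[0,0,0.02],[0,0,0]],
    [[0,0,0.03],[0,0,0]],
    [[0,0,0.02],[0,0,0]],
    [[-0.03,0.005,0],[0,0,0]],
    [[-0.03,0.005,0],[0,0,0]],
    [[-0.03,0.005,0],[0,0,0]],
  ],
  claw=0.5,
)

```text
time_s: 6.87
ee_pos: [595.5, 96.4, 196.6]
ee_rot: [179.9, -0.1, 79.9]
force: [-0.3, 0.8, -0.8]
gripper_width: 45.3
```

Run:
```python
from h import *
crop("side",205,345,150,265,5,"s3.png")
```

```text
(no output)
```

View pics/s3.png

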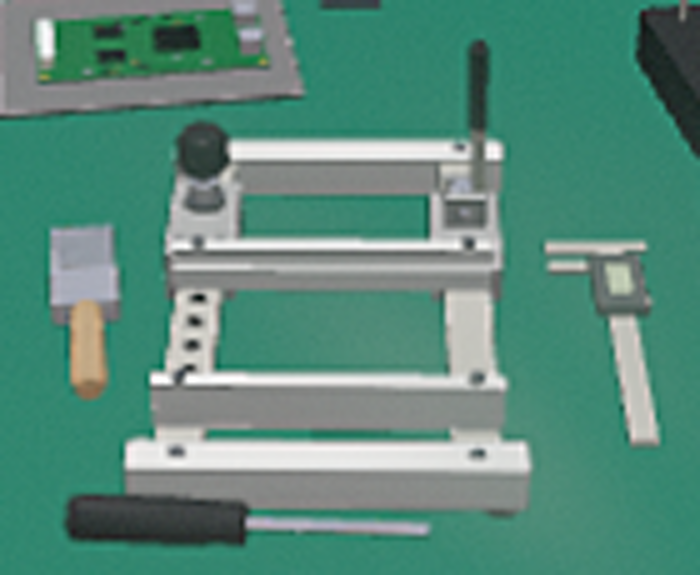

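The lever now stands upright, from crop (478,185) to (478,45), roughly 1.5 rad or more. Next the knob.

Call:
drive_tool(
  motion=[
    [[-0.03,0.005,0],[0,0,0]],
    [[-0.03,0.005,0],[0,0,0]],
    [[-0.029,0.0055,0],[0,0,0]],
    [[0,0,-0.025],[0,0,0]],
    [[0,0,-0.03],[0,0,0]],
    [[0,0,-0.03],[0,0,0]],
    [[0,0,-0.02],[0,0,0]],
    [[0,0,-0.012],[0,0,0]],
    [[0,0,-0.01],[0,0,0]],
    [[0,0,0],[0,0,0]],
  ],
  claw=0.6,
)

```text
time_s: 7.75
ee_pos: [506.3, 111.4, 67.3]
ee_rot: [-179.9, 0.0, 79.9]
force: [0.3, -0.2, -0.0]
gripper_width: 54.8
```

Call:
drive_tool(
  motion=[
    [[0,0,0],[0,0,0]],
    [[0,0,0],[0,0,0]],
    [[0,0,0],[0,0,0]],
    [[0,0,0],[0,0,0]],
    [[0,0,0],[0,0,0]],
    [[0,0,0],[0,0,0]],
    [[0,0,0],[0,0,0]],
    [[0,0,0],[0,0,0]],
    [[0,0,0],[0,0,0]],
    [[0,0,0],[0,0,0]],
  ],
  claw=0.2,
  force=45,
)

```text
time_s: 8.58
ee_pos: [507.6, 111.4, 69.5]
ee_rot: [179.9, -0.0, 79.9]
force: [0.0, 0.3, 6.1]
gripper_width: 30.2
```

Call:
drive_tool(
  motion=[
    [[0,0,0.002],[0,0,0]],
    [[0,0,0.002],[0,0,0]],
    [[0,0,0.002],[0,0,0]],
    [[0,0,0.002],[0,0,0]],
    [[0,0,0.002],[0,0,0]],
    [[0,0,0.001],[0,0,0]],
    [[0,0,0],[0,0,0]],
    [[0,0,0],[0,0,0]],
    [[0,0,0],[0,0,0]],
    [[0,0,0],[0,0,0]],
  ],
)

```text
time_s: 9.42
ee_pos: [507.5, 111.3, 78.7]
ee_rot: [180.0, -0.0, 79.9]
force: [6.2, 0.0, -12.5]
gripper_width: 30.1
```

The pull force is -12.5 N, matching the spring near its top. Sliding +25 mm along the holder's y.

Call:
drive_tool(
  motion=[
    [[0.0003,0.0016,0.0005],[0,0,0]],
    [[0.0005,0.003,0],[0,0,0]],
    [[0.0006,0.0034,0],[0,0,0]],
    [[0.0006,0.0034,0],[0,0,0]],
    [[0.0006,0.0034,0],[0,0,0]],
    [[0.0006,0.0034,0],[0,0,0]],
    [[0.0006,0.0034,0],[0,0,0]],
    [[0.0005,0.002,0],[0,0,0]],
    [[0.0001,0.001,0],[0,0,0]],
    [[0,0,0],[0,0,0]],
  ],
)

```text
time_s: 10.25
ee_pos: [511.9, 135.2, 79.0]
ee_rot: [180.0, 0.1, 79.9]
force: [6.2, -1.8, -11.7]
gripper_width: 29.9
```

Run:
```python
from h import *
print(env.state()["ee_pos"],env.state()["force"])
crop("side",205,345,150,265,5,"s4.png")
crop("top",180,330,135,240,5,"t4.png")
```

```text
[511.8883862  135.2021461   79.03557273] [  6.20578441  -1.84199637 -11.70809471]
```

View pics/s4.png

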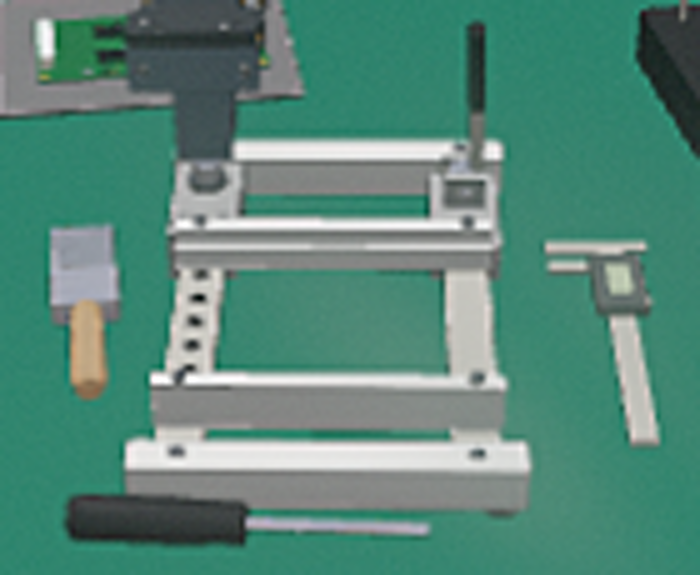

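View pics/t4.png

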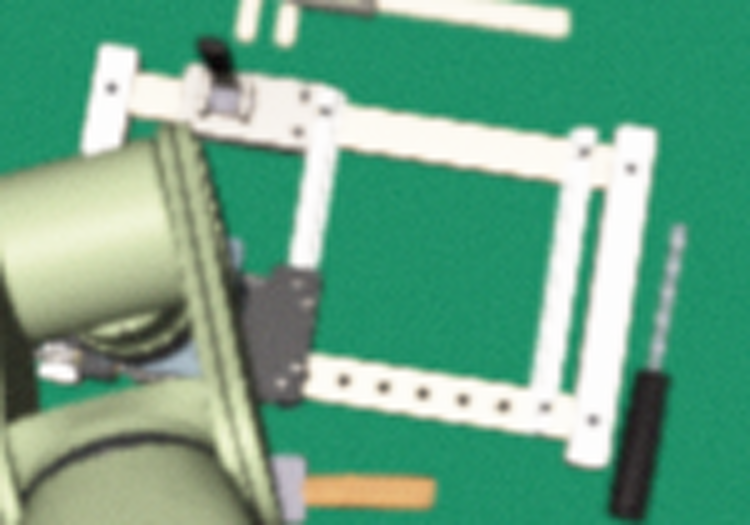

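The rail has moved about 24.3 mm; its screw in the top crop went from (364,118) to (325,110), one hole pitch. I'll nudge it slightly, lower the knob and release.

Call:
drive_tool(
  motion=[
    [[0.0001,0.0006,-0.001],[0,0,0]],
    [[0,0,-0.002],[0,0,0]],
    [[0,0,-0.002],[0,0,0]],
    [[0,0,-0.002],[0,0,0]],
    [[0,0,-0.002],[0,0,0]],
    [[0,0,-0.0015],[0,0,0]],
    [[0,0,-0.001],[0,0,0]],
    [[0,0,0],[0,0,0]],
    [[0,0,0],[0,0,0]],
    [[0,0,0],[0,0,0]],
  ],
)

```text
time_s: 11.18
ee_pos: [512.1, 136.0, 69.5]
ee_rot: [179.9, 0.0, 79.9]
force: [2.7, -4.9, 6.1]
gripper_width: 30.1
```

Call:
drive_tool(
  motion=[
    [[0,0,0],[0,0,0]],
    [[0,0,0],[0,0,0]],
    [[0,0,0],[0,0,0]],
    [[0,0,0],[0,0,0]],
    [[0,0,0],[0,0,0]],
    [[0,0,0.02],[0,0,0]],
    [[0,0,0.03],[0,0,0]],
    [[0,0,0.03],[0,0,0]],
    [[0,0,0.03],[0,0,0]],
    [[0,0,0.02],[0,0,0]],
  ],
  claw=0.6,
)

```text
time_s: 12.02
ee_pos: [512.0, 136.9, 201.3]
ee_rot: [179.9, -0.1, 79.9]
force: [0.2, -0.0, -0.2]
gripper_width: 54.3
```

Call:
drive_tool(
  motion=[
    [[0.03,0,0],[0,0,0]],
    [[0.03,0,0],[0,0,0]],
    [[0.02,0,0],[0,0,0]],
    [[0,0,0],[0,0,0]],
    [[0,0,0],[0,0,0]],
    [[0,0,0],[0,0,0]],
    [[0,0,0],[0,0,0]],
    [[0,0,0],[0,0,0]],
    [[0,0,0],[0,0,0]],
    [[0,0,0],[0,0,0]],
  ],
)

```text
time_s: 12.85
ee_pos: [590.9, 136.6, 198.9]
ee_rot: [180.0, -0.0, 79.9]
force: [-0.4, 0.2, -0.4]
gripper_width: 54.7
```

Run:
```python
from h import *
crop("side",205,345,150,265,5,"s5.png")
```

```text
(no output)
```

View pics/s5.png

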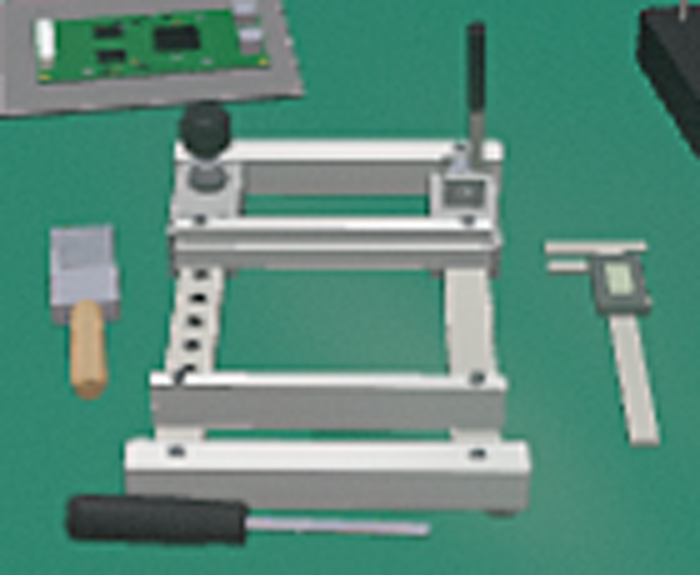

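Let me quantify that the knob is home by comparing the predicted knob centre with the measured one, before and after.

Run:
```python
from h import *
def m(fn,u0,u1,v0,v1):
    c=cv2.imread(fn)[v0:v1,u0:u1].max(2); n,l,s,ce=cv2.connectedComponentsWithStats((c<75).astype('uint8'))
    i=1+np.argmax(s[1:,4]); return ce[i]+[u0,v0], s[i]
f=env.grab_frame("side"); cv2.imwrite("pics/sf5.png",f[...,::-1])
f=env.grab_frame("top"); cv2.imwrite("pics/tf5.png",f[...,::-1])
a,sa=m("pics/side0.png",236,256,168,189); b,sb=m("pics/sf5.png",236,256,163,188); print(a,sa,b,sb)
R=lambda v: np.array([573.6+.984*v[0]+.177*v[1],33.7-.177*v[0]+.984*v[1]])
for n in("side",):
  for y,z in((65,88),(90,88),(90,95)):
    print(y,z,proj(n,[*R((-80,y)),z]))
```

```text
[245.14814815 180.        ] [ 5  7 10 11 81] [245.66666667 175.31034483] [ 5  7 10 12 87]
65 88 [245.19436533 179.62171392]
90 88 [245.72631338 175.67417097]
90 95 [245.64309084 173.68301751]
```

View pics/tf5.png

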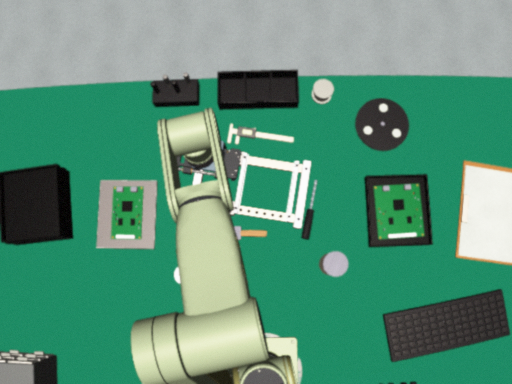

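Run:
```python
from h import *
A=cv2.cvtColor(cv2.imread("pics/side0.png"),6); B=cv2.cvtColor(cv2.imread("pics/sf5.png"),6)
k=8; A8=cv2.resize(A,None,fx=k,fy=k,interpolation=2); B8=cv2.resize(B,None,fx=k,fy=k,interpolation=2)
def mt(u0,u1,v0,v1):
    t=A8[v0*k:v1*k,u0*k:u1*k]; s=B8[(v0-9)*k:(v1+3)*k,(u0-4)*k:(u1+4)*k]
    r=cv2.matchTemplate(s,t,5); _,q,_,p=cv2.minMaxLoc(r); return p[0]/k-4,p[1]/k-9,round(q,3)
print("knob low/mid",mt(239,252,178,188)); print("plunger body",mt(239,252,185,194)); print("rail screws",mt(239,250,195,207),mt(292,306,195,207)); print("lever block",mt(292,304,187,198))
R=lambda v: np.array([573.6+.984*v[0]+.177*v[1],33.7-.177*v[0]+.984*v[1]])
for x,y,z,dz in((-80,65,75,0),(-80,65,75,7),(-80,65,60,0),(-80,2,60,0),(80,2,60,0),(80,65,60,0)):
    print(x,y,z,dz,proj("side",[*R((x,y+25)),z+dz])-proj("side",[*R((x,y)),z]))
```

```text
knob low/mid (0.75, -4.5, 0.8)
plunger body (0.625, -4.125, 0.874)
rail screws (0.75, -4.125, 0.912) (-0.375, -4.5, 0.877)
lever block (-0.25, -4.125, 0.833)
-80 65 75 0 [ 0.52671644 -3.98653122]
-80 65 75 7 [ 0.44422202 -5.95851544]
-80 65 60 0 [ 0.52076601 -4.03013264]
-80 2 60 0 [ 0.56373597 -4.36717039]
80 2 60 0 [-0.31170179 -4.39270325]
80 65 60 0 [-0.28950913 -4.05184475]
```

Rail is at +25 mm within about 1 mm. The knob's image shift of -4.5 px is near the home value (-4.0) and far from unseated (-6.0). I'll confirm by tapping its top, which should make contact at z≈102.

Call:
drive_tool(
  motion=[
    [[-0.03,0,0],[0,0,0]],
    [[-0.03,0,0],[0,0,0]],
    [[-0.02,0,0],[0,0,0]],
    [[0,0,-0.025],[0,0,0]],
    [[0,0,-0.03],[0,0,0]],
    [[0,0,-0.02],[0,0,0]],
    [[0,0,-0.009],[0,0,0]],
    [[0,0,0],[0,0,0]],
    [[0,0,0],[0,0,0]],
    [[0,0,0],[0,0,0]],
  ],
  claw=0,
)

```text
time_s: 13.83
ee_pos: [512.6, 136.7, 115.9]
ee_rot: [179.9, -0.1, 79.9]
force: [-0.1, 0.4, 0.9]
gripper_width: 0.7
```

Call:
drive_tool(
  motion=[
    [[0,0,-0.002],[0,0,0]],
    [[0,0,-0.002],[0,0,0]],
    [[0,0,-0.002],[0,0,0]],
    [[0,0,-0.001],[0,0,0]],
    [[0,0,-0.001],[0,0,0]],
    [[0,0,-0.001],[0,0,0]],
    [[0,0,-0.001],[0,0,0]],
    [[0,0,-0.001],[0,0,0]],
    [[0,0,0],[0,0,0]],
    [[0,0,0],[0,0,0]],
  ],
)

```text
time_s: 14.67
ee_pos: [511.4, 136.4, 103.5]
ee_rot: [-180.0, -0.0, 79.9]
force: [0.3, 0.2, 0.1]
gripper_width: 0.1
```

Call:
drive_tool(
  motion=[
    [[0,0,-0.001],[0,0,0]],
    [[0,0,-0.001],[0,0,0]],
    [[0,0,-0.001],[0,0,0]],
    [[0,0,0],[0,0,0]],
    [[0,0,0],[0,0,0]],
    [[0,0,0],[0,0,0]],
    [[0,0,0],[0,0,0]],
    [[0,0,0],[0,0,0]],
    [[0,0,0],[0,0,0]],
    [[0,0,0],[0,0,0]],
  ],
)

```text
time_s: 15.5
ee_pos: [511.6, 136.5, 102.2]
ee_rot: [179.9, -0.0, 79.9]
force: [-3.8, -1.3, 9.9]
gripper_width: 0.1
```

Contact is at z=102.2 with 9.9 N, so the knob is fully home. Now back to the lever.

Call:
drive_tool(
  motion=[
    [[0,0,0.025],[0,0,0]],
    [[0,0,0.035],[0,0,0]],
    [[0,0,0.035],[0,0,0]],
    [[0.033,-0.006,0],[0,0,0]],
    [[0.033,-0.006,0],[0,0,0]],
    [[0.033,-0.006,0],[0,0,0]],
    [[0.033,-0.006,0],[0,0,0]],
    [[0.032,-0.0055,0],[0,0,0]],
    [[0,0,0],[0,0,0]],
    [[0,0,0],[0,0,0]],
  ],
  claw=0.5,
  force=25,
)

```text
time_s: 16.33
ee_pos: [676.1, 106.5, 194.1]
ee_rot: [-179.9, 0.0, 79.8]
force: [-0.5, 0.4, 0.2]
gripper_width: 45.7
```

Call:
drive_tool(
  motion=[
    [[0,0,-0.02],[0,0,0]],
    [[0,0,-0.02],[0,0,0]],
    [[0,0,-0.02],[0,0,0]],
    [[0,0,-0.015],[0,0,0]],
    [[0,0,-0.006],[0,0,0]],
    [[0,0,0],[0,0,0]],
    [[0,0,0],[0,0,0]],
    [[0,0,0],[0,0,0]],
    [[0,0,0],[0,0,0]],
    [[0,0,0],[0,0,0]],
  ],
)

```text
time_s: 17.17
ee_pos: [675.9, 107.1, 115.8]
ee_rot: [179.9, -0.0, 79.9]
force: [-0.0, 0.2, 1.2]
gripper_width: 45.3
```

Run:
```python
from h import *
crop("side",205,345,140,255,5,"s6.png")
```

```text
(no output)
```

View pics/s6.png

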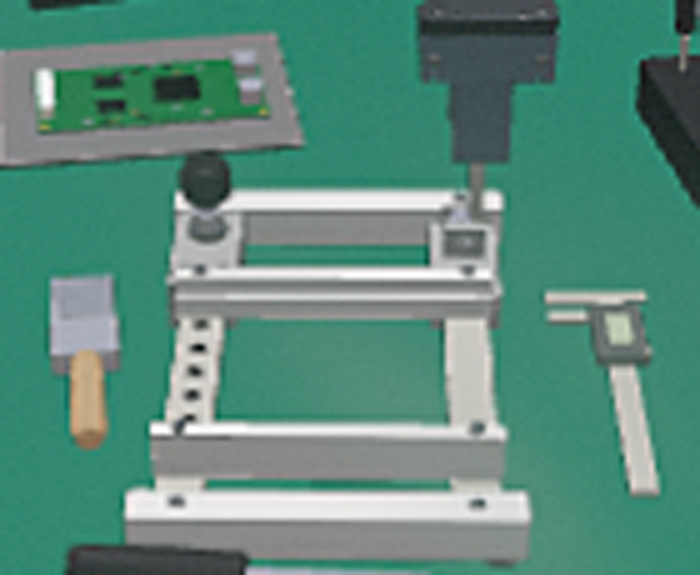

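The fingers are centred on the lever (stem at crop (477,185), finger at (482,120)). Closing.

Call:
drive_tool(
  motion=[
    [[0,0,0],[0,0,0]],
    [[0,0,0],[0,0,0]],
    [[0,0,0],[0,0,0]],
    [[0,0,0],[0,0,0]],
    [[0,0,0],[0,0,0]],
    [[0,0,0],[0,0,0]],
    [[0,0,0],[0,0,0]],
    [[-0.002,0.0004,0],[0,0,0]],
    [[-0.003,0.0006,0],[0,0,0]],
    [[-0.004,0.0007,0],[0,0,0]],
  ],
  claw=0.1,
  force=25,
)

```text
time_s: 18.05
ee_pos: [668.9, 107.4, 114.9]
ee_rot: [179.6, 0.1, 79.9]
force: [4.9, -5.1, -0.5]
gripper_width: 17.8
```

Call:
drive_tool(
  motion=[
    [[-0.0059,0.0011,-0.0001],[0,0,0]],
    [[-0.0059,0.0011,-0.0005],[0,0,0]],
    [[-0.0059,0.0011,-0.001],[0,0,0]],
    [[-0.0058,0.001,-0.0014],[0,0,0]],
    [[-0.0057,0.001,-0.0018],[0,0,0]],
    [[-0.0055,0.001,-0.0023],[0,0,0]],
    [[-0.0053,0.001,-0.0027],[0,0,0]],
    [[-0.0051,0.0009,-0.0031],[0,0,0]],
    [[-0.0049,0.0009,-0.0034],[0,0,0]],
    [[-0.0046,0.0008,-0.0038],[0,0,0]],
  ],
)

```text
time_s: 18.88
ee_pos: [613.2, 117.7, 96.7]
ee_rot: [179.7, 0.0, 79.9]
force: [-1.1, -5.5, 8.5]
gripper_width: 18.0
```

Call:
drive_tool(
  motion=[
    [[-0.0043,0.0008,-0.0041],[0,0,0]],
    [[-0.004,0.0007,-0.0045],[0,0,0]],
    [[-0.0036,0.0007,-0.0048],[0,0,0]],
    [[-0.0033,0.0006,-0.005],[0,0,0]],
    [[-0.0029,0.0005,-0.0053],[0,0,0]],
    [[-0.0025,0.0005,-0.0055],[0,0,0]],
    [[-0.0021,0.0004,-0.0056],[0,0,0]],
    [[-0.0017,0.0003,-0.0058],[0,0,0]],
    [[-0.0012,0.0002,-0.0059],[0,0,0]],
    [[-0.0008,0.0001,-0.006],[0,0,0]],
  ],
)

```text
time_s: 19.72
ee_pos: [581.1, 124.0, 42.4]
ee_rot: [-179.5, 0.0, 79.8]
force: [-11.0, 0.7, 11.1]
gripper_width: 17.8
```

Run:
```python
from h import *
crop("side",205,345,140,255,5,"s7.png")
```

```text
(no output)
```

View pics/s7.png

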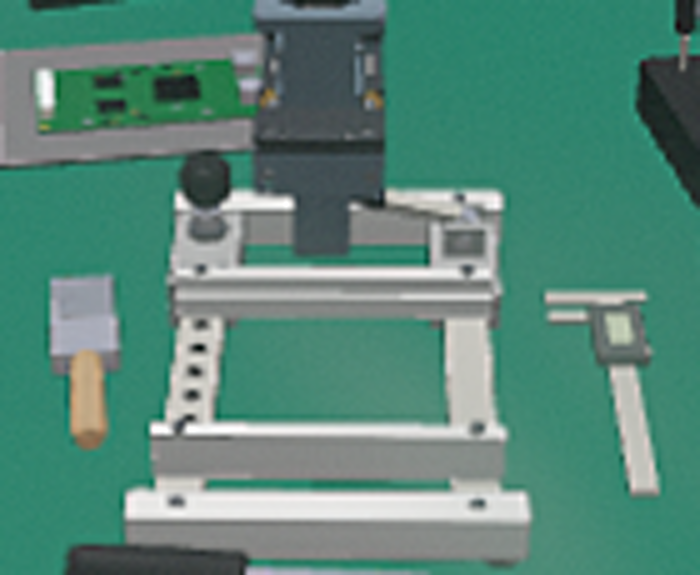

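The lever still sits a little above down (stem slopes from (470,215) to (385,200)). I'll release and press it down from above with shut fingers.

Call:
drive_tool(
  motion=[
    [[0,0,0],[0,0,0]],
    [[0,0,0],[0,0,0]],
    [[0,0,0],[0,0,0]],
    [[0,0,0],[0,0,0]],
    [[0,0,0.01],[0,0,0]],
    [[0,0,0.02],[0,0,0]],
    [[0,0,0.025],[0,0,0]],
    [[0,0,0.02],[0,0,0]],
    [[0,0,0],[0,0,0]],
    [[0,0,0],[0,0,0]],
  ],
  claw=0.4,
)

```text
time_s: 20.6
ee_pos: [586.4, 123.6, 118.8]
ee_rot: [179.8, -0.1, 79.9]
force: [-0.0, 0.6, -0.6]
gripper_width: 35.9
```

Call:
drive_tool(
  motion=[
    [[0,0,0],[0,0,0]],
    [[0,0,0],[0,0,0]],
    [[0,0,0],[0,0,0]],
    [[0,0,0],[0,0,0]],
    [[0,0,0],[0,0,0]],
    [[0,0,0],[0,0,0]],
    [[0,0,-0.01],[0,0,0]],
    [[0,0,-0.005],[0,0,0]],
    [[0,0,-0.005],[0,0,0]],
    [[0,0,-0.003],[0,0,0]],
  ],
  claw=0,
)

```text
time_s: 21.43
ee_pos: [584.7, 123.2, 92.7]
ee_rot: [-179.9, 0.0, 79.9]
force: [0.0, -0.5, -0.6]
gripper_width: 0.4
```

Call:
drive_tool(
  motion=[
    [[0,0,-0.003],[0,0,0]],
    [[0,0,-0.003],[0,0,0]],
    [[0,0,-0.003],[0,0,0]],
    [[0,0,-0.003],[0,0,0]],
    [[0,0,-0.003],[0,0,0]],
    [[0,0,-0.003],[0,0,0]],
    [[0,0,-0.002],[0,0,0]],
    [[0,0,-0.002],[0,0,0]],
    [[0,0,-0.001],[0,0,0]],
    [[0,0,0],[0,0,0]],
  ],
)

```text
time_s: 22.27
ee_pos: [585.4, 123.6, 70.7]
ee_rot: [-180.0, -0.0, 79.9]
force: [-0.5, 1.1, 1.1]
gripper_width: 0.3
```

Call:
drive_tool(
  motion=[
    [[0,0,-0.001],[0,0,0]],
    [[0,0,-0.001],[0,0,0]],
    [[0,0,-0.001],[0,0,0]],
    [[0,0,-0.001],[0,0,0]],
    [[0,0,0],[0,0,0]],
    [[0,0,0],[0,0,0]],
    [[0,0,0],[0,0,0]],
    [[0,0,0],[0,0,0]],
    [[0,0,0],[0,0,0]],
    [[0,0,0],[0,0,0]],
  ],
)

```text
time_s: 23.1
ee_pos: [584.9, 123.7, 67.8]
ee_rot: [-180.0, -0.0, 79.9]
force: [-4.6, 1.2, 8.6]
gripper_width: 0.8
```

Run:
```python
from h import *
crop("side",205,345,140,255,5,"s8.png")
```

```text
(no output)
```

View pics/s8.png

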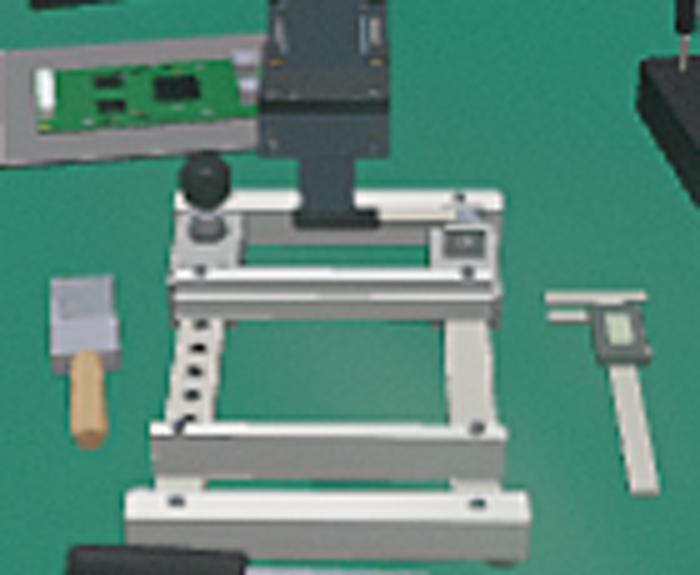

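The handle now lies flat (crop (300–375, 218)) with contact at z≈68. I'll press a little more to be sure of the stop, then retreat.

Call:
drive_tool(
  motion=[
    [[0,0,-0.001],[0,0,0]],
    [[0,0,-0.001],[0,0,0]],
    [[0,0,0],[0,0,0]],
    [[0,0,0],[0,0,0]],
    [[0,0,0],[0,0,0]],
    [[0,0,0],[0,0,0]],
    [[0,0,0],[0,0,0]],
    [[0,0,0],[0,0,0]],
    [[0,0,0],[0,0,0]],
    [[0,0,0],[0,0,0]],
  ],
)

```text
time_s: 23.98
ee_pos: [585.1, 123.2, 66.4]
ee_rot: [180.0, 0.0, 79.9]
force: [-4.9, -0.0, 11.2]
gripper_width: 0.7
```

Call:
drive_tool(
  motion=[
    [[0,0,-0.001],[0,0,0]],
    [[0,0,-0.001],[0,0,0]],
    [[0,0,-0.001],[0,0,0]],
    [[0,0,-0.001],[0,0,0]],
    [[0,0,0],[0,0,0]],
    [[0,0,0],[0,0,0]],
    [[0,0,0],[0,0,0]],
    [[0,0,0],[0,0,0]],
    [[0,0,0],[0,0,0]],
    [[0,0,0],[0,0,0]],
  ],
)

```text
time_s: 24.82
ee_pos: [584.9, 123.4, 64.8]
ee_rot: [180.0, -0.0, 79.9]
force: [-10.6, 0.4, 24.7]
gripper_width: 0.8
```

Force rose steeply to 25 N, so the lever is at its stop. Retreating and inspecting.

Call:
drive_tool(
  motion=[
    [[0,0,0.01],[0,0,0]],
    [[0,0,0.02],[0,0,0]],
    [[0,0,0.03],[0,0,0]],
    [[0,0,0.04],[0,0,0]],
    [[-0.015,0.035,0.01],[0,0,0]],
    [[-0.015,0.035,0.01],[0,0,0]],
    [[-0.015,0.035,0.01],[0,0,0]],
    [[-0.015,0.035,0],[0,0,0]],
    [[-0.015,0.035,0],[0,0,0]],
    [[-0.015,0.035,0],[0,0,0]],
  ],
)

```text
time_s: 25.65
ee_pos: [495.2, 334.7, 191.0]
ee_rot: [179.9, -0.0, 79.9]
force: [0.9, 0.7, 0.3]
gripper_width: 0.4
```

Call:
drive_tool(
  motion=[
    [[-0.02,0.03,0],[0,0,0]],
    [[-0.02,0.03,0],[0,0,0]],
    [[-0.02,0.03,0],[0,0,0]],
    [[-0.02,0.03,0],[0,0,0]],
    [[-0.02,0.03,0],[0,0,0]],
    [[-0.02,0.03,0],[0,0,0]],
    [[-0.02,0.03,0],[0,0,0]],
    [[0,0,0],[0,0,0]],
    [[0,0,0],[0,0,0]],
    [[0,0,0],[0,0,0]],
  ],
)

```text
time_s: 26.48
ee_pos: [355.8, 543.0, 190.4]
ee_rot: [180.0, 0.0, 79.9]
force: [-0.2, -0.0, -0.6]
gripper_width: 0.4
```

Run:
```python
from h import *
crop("side",205,345,140,255,5,"s9.png"); crop("top",180,330,135,240,5,"t9.png")
A=cv2.cvtColor(cv2.imread("pics/side0.png"),6); B=cv2.cvtColor(env.grab_frame("side"),7)
k=8; A8=cv2.resize(A,None,fx=k,fy=k,interpolation=2); B8=cv2.resize(B,None,fx=k,fy=k,interpolation=2)
def mt(u0,u1,v0,v1):
    t=A8[v0*k:v1*k,u0*k:u1*k]; s=B8[(v0-9)*k:(v1+3)*k,(u0-4)*k:(u1+4)*k]
    r=cv2.matchTemplate(s,t,5); _,q,_,p=cv2.minMaxLoc(r); return p[0]/k-4,p[1]/k-9,round(q,3)
print("handle tip",mt(260,270,182,191),"handle",mt(268,284,182,191),"lever block",mt(292,304,187,198),"screws",mt(239,250,195,207),mt(292,306,195,207),"knob",mt(239,252,178,188))
```

```text
handle tip (0.125, -3.375, 0.846) handle (0.375, -3.5, 0.827) lever block (-0.25, -4.0, 0.965) screws (0.625, -4.0, 0.911) (-0.25, -4.5, 0.888) knob (0.75, -4.25, 0.792)
```

View pics/s9.png

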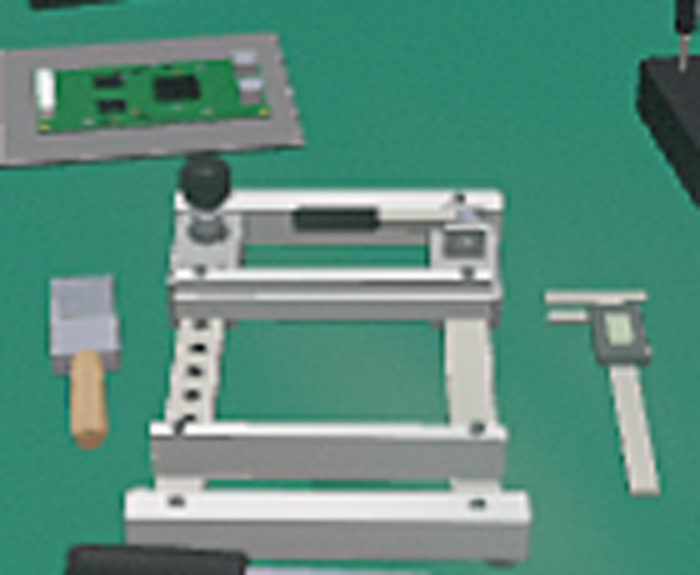

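View pics/t9.png

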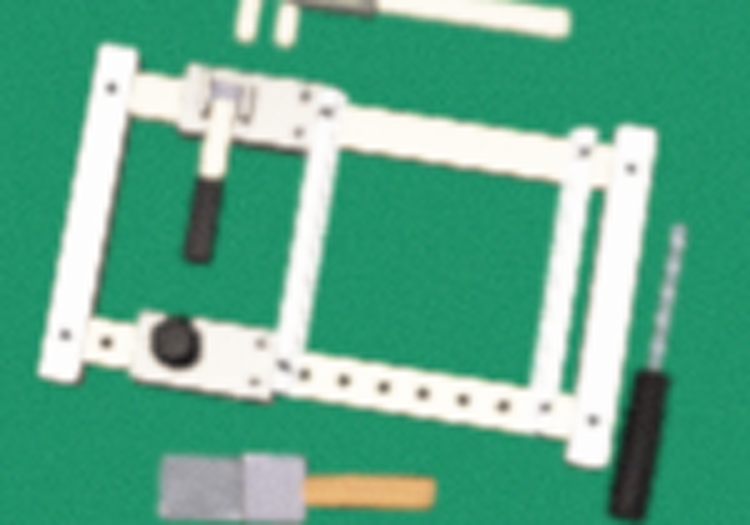

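The handle sits as low as it did at the start, the rail is one hole over, the knob is home and the bystanders are unmoved. Handing in.

```bash
python3 -c "
from workcell import env
print(env.job_done(), env.state()['time_s'])"
```

```text
the job is handed in; nothing more can be done
the job is handed in; nothing more can be done
```

The holder is set for the wide board, and I handed the job in at about 27 s of the 64 s allowed. The hand-in gives no verdict.

**Which board:** the board on the foam measured 98 × 166 mm, so it is the narrow one and the tray holds the wide one. My direct size measurement of the tray board failed because the colour mask ran onto the bench, so this rests on the foam board and on how the tray board looks.

**What I did:**
1. Flipped the cam lever upright. The first swing left it leaning about 15–20° back, so I pushed it further.
2. Pulled the knob, slid the rail +25 mm, and let the knob down into the hole.
3. Flipped the lever down again. It stopped slightly short, so I pressed it to its stop from above at 25 N.

**Last checks:**
- **Rail:** the image shifts of its screws and lever block match +25 mm to within about 1 mm, which is one hole over in the top view.
- **Knob:** a tap on its top before locking met contact at 102.2 mm, against 102 mm when fully home. The camera shift disagreed slightly (-4.25 to -4.5 px against -4.0 expected) but was far from the -6.0 px of an unseated knob.
- **Lever:** the handle lies flat, at or slightly below its starting height (-3.4 px against -4.0 expected).
- **Rest of the bench:** I did not touch the boards or other loose items. The ones in the last close-up pictures (foam board, brush, caliper, screwdriver) look unmoved. The tray board, bottle and jar were not in those pictures. The arm ended clear of everything.

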